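Balance the centrifuge buckets

TASK

One of the two centrifuge buckets already holds a gold-capped tube. Take the gold-capped tube from the white rack and lower it, cap up, into the empty bucket until it is down on the bucket's floor or nearly so, then let go; do not drop it in from the rim. Leave the purple-capped and the red-capped tube standing in the rack.

Things in the scene. Friction and masses are not known exactly. Their poses are not given: they have to be found in the camera images.
- gold_center (a point): Loose upright tube, 108 mm tall, 22 g, 16 mm stem, amber filling; gold cap 19 mm across, its top 21 mm (grip there). Point: on its axis half-way up, 54 mm above the foot; z to the cap. At first it stands in a fixed white rack (60 x 224 mm, floor 6 mm, top grid 58 mm above the bench; one row of openings 50 mm apart), y along the row, x across it (free above the grid beside the tubes).
- bucket_floor (a point): The empty bucket: fixed upright aluminium cup on a black tray. Point: centre of its inner floor, 20 mm above the bench; z up. Bore 38 mm wide, wall 5 mm, rim 62 mm above this point. Its twin, which already holds a gold-capped tube of the same kind, stands 140 mm away along this y axis (either way). A tube let go in it leans up to 20 degrees: fine.
- purple_center (a point): Bystander in the rack: same kind of tube, purple cap, dark red filling. Point on its axis half-way up, 54 mm above its foot; z to the cap.
- red_center (a point): Bystander in the rack: same kind of tube, red cap, dark red filling. Point on its axis half-way up, 54 mm above its foot; z to the cap.

How it is judged:
By the outcome, as a careful person would: the job done as asked, in the order asked, and still so for the second after the job is handed in, with the robot touching nothing.
It also fails if it takes over 38 s, if anything falls off the work surface, if the arm or the gripper's body presses on something with over 40 N, if the wrist force passes 120 N, or if a joint passes its speed limit or range.

ROBOT

A 6-joint arm with a two-finger parallel gripper is mounted at the origin on the work surface. World frame = base frame: x ahead of the robot, y to its left, z up, the work surface at z = 0. Lengths are in m, angles in rad, forces in N, time in s.
With the tool pointing down it reaches from about 0.225 to 0.875 m from the base axis. Payload 3.4 kg.
Tool frame: the origin (TCP) lies at the very end of the fingers, on their centre line; the grasp point (between the pads) lies 19 mm behind it; z points along the fingers, y is the line along which they close (so a half turn about z gives the same grasp; the last joint's range is limited). The gripper opens to 85 mm and grips with 20 to 120 N. Pads are 22 mm wide; open, the fingers measure 114 mm over their backs; the gripper's body (76 mm by 85 mm) begins 54 mm behind the grasp point. The pads swing forward as they close: fully open they stand 13 mm farther back than shut.
Start: joints at [0.987, 0.276, 1.505, -0, 1.361, -0.121], TCP at [0.257, 0.515, 0.231] pointing down, gripper open.
Joint ranges: [-2.89, 2.89], [-0.75, 2.08], [0.22, 2.7], [-1.18, 4.32], [0.11, 2.71], [-2.7, 2.7]. Speed limits (rad/s): [2.57, 2.57, 3.14, 3.14, 3.14, 3.14].

INTERFACE

Orientations are given as a unit quaternion [w, x, y, z].
In Python, from rig import readout, vision, manip gives the robot as it stands.
- The arm moves only by the shell command python3 -m handwheel 'ROWS' [FORCE]. ROWS is JSON, a list of rows, each a list of 3 entries, a list of its own where there are three numbers: the shift along the tool's x, y, z in mm, then the turn, a rotation vector about the tool's x, y, z in units of 6 degrees (1.0 is 6 degrees), then the closure, from -1 (fully open) to 1 (shut), so that 0 is half open. A call has 1 to 20 rows; each row shifts and turns the commanded pose from where the row before left it, along the tool's axes as they then stand; what a row does not reach is not made up. A row lasts 1/8 s, in which the tool goes at most 62.5 mm and 10.7 degrees, less where a joint would pass 70% of its speed; a pose out of reach is approached as far as the arm can. A call is refused whole if a number of a shift passes 62.5 or a number of a turn 1, either way. A call with a gripper value outside its range is refused whole. The fingers move at their own pace and stop on an object; FORCE is the grip in N (left out, the last holds). Time passes only in rows, so rows that do not move let the fingers close. It gives the time, the measured TCP pose, the force, the opening and the grip force at its end, in the units of the state.
- readout.get_state(): the state, without advancing time (a new reading comes with each control period).
- vision.get_image(name): name is "side" or "top"; returns the picture (480x640x3 uint8, blue, green, red); there is no depth.
- vision.camera_params(name): a dict with "intrinsics" (3x3 intrinsics, pixels), "rvec" (rotation vector, rad) and "tvec" (3), from world to camera coordinates, as OpenCV has them. Camera axes: x right, y down, z forward; pixel columns grow to the right and rows downward; lengths in m; the calibration is good to about 2 mm. A picture is of the moment at which its call begins. camera_params takes no time and is no camera call.
- manip.sign_off(): hands the job in; it is judged then, once.
The state is a dict: "clock": time; "qpos": joint angles; "qd": joint speeds; "effort": joint torques, N m; "position": TCP position; "ee_rot": TCP orientation; "contact_force": force on the tool from outside, world axes, zero at the start; "moment": the same for the moment, N m; "width": finger opening in m; "gripper_force": force on a finger pad.
Only numpy, scipy, OpenCV 4.12 (cv2) and the standard library are available. Lean on these libraries where they do the work, as an engineer would, in place of code of your own. Each camera call takes 0.05 s, during which the arm holds its last target. There are 200 camera calls.

## Working session

There is one attempt and no reset: what is moved stays moved. The work goes in short steps, Python scripts to look and compute and a shell command to move; the robot and the scene stay as the last step left them, time stands still between calls to the robot, and variables do not carry over. Pictures are saved under pics/ and viewed, at most 10 in all, crops included, and the job is handed in when it is done.

```bash
mkdir -p pics; python3 - <<'E'
from rig import readout, vision
import cv2
s=readout.get_state();print({k:s[k] for k in("clock","position","ee_rot","width")})
for n in("side","top"):
    cv2.imwrite(f"pics/{n}0.png",vision.get_image(n));p=vision.camera_params(n)
    R=cv2.Rodrigues(__import__('numpy').array(p["rvec"],float))[0];print(n,p["intrinsics"],-R.T@__import__('numpy').array(p["tvec"]).ravel(),R.round(2).tolist())
E
```

```text
{'clock': 0.0, 'position': array([0.25644329, 0.51408286, 0.23045079]), 'ee_rot': array([-2.93756787e-04,  2.29339755e-01,  9.73346029e-01, -8.35956333e-04]), 'width': 0.08554489286476723}
side [[553.99676721   0.         319.25393176]
 [  0.         553.99676721 238.25215502]
 [  0.           0.           1.        ]] [ 0.00262439 -0.5198367   0.53501716] [[0.69, -0.72, 0.03], [-0.36, -0.38, -0.85], [0.63, 0.58, -0.52]]
top [[519.15395459   0.         324.68547994]
 [  0.         519.15395459 241.69061025]
 [  0.           0.           1.        ]] [0.48842736 0.00143607 1.14439103] [[0.0, -1.0, 0.01], [-1.0, -0.0, -0.04], [0.04, -0.01, -1.0]]
```

View pics/top0.png

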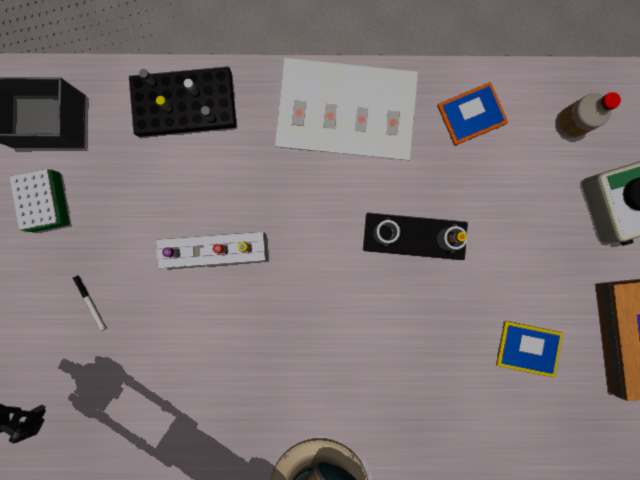

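View pics/side0.png

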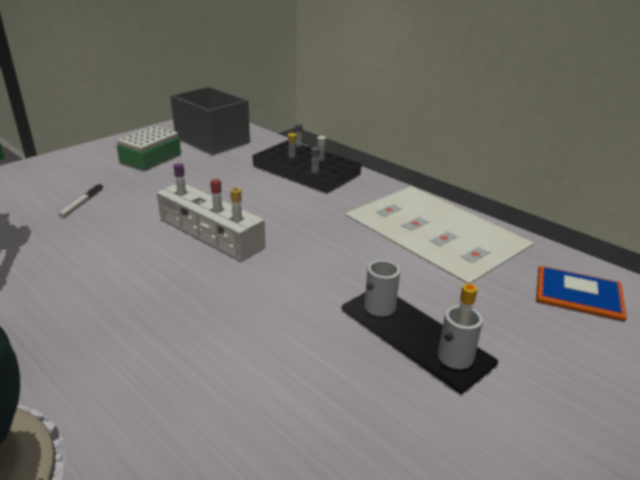

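The top view shows the rack with purple (168,252), red (218,249) and gold (244,246) caps. The empty bucket is at (388,231), and its twin with a gold tube at (453,237). In the side view the rack's gold cap is at about (236,195) and the empty bucket's rim at about (383,270).

```bash
cat >h.py <<'E'
import cv2,numpy as np
from rig import vision
def cam(n):
    p=vision.camera_params(n);K=np.array(p["intrinsics"],float);R=cv2.Rodrigues(np.array(p["rvec"],float))[0]
    return K,R,np.array(p["tvec"],float).ravel()
def ray(n,uv):
    K,R,t=cam(n);return -R.T@t,R.T@np.linalg.solve(K,[*uv,1])
def plane(n,uv,z):
    c,d=ray(n,uv);return c+d*(z-c[2])/d[2]
def tri(a,b):
    K,R,t=cam("top");P=K@np.c_[R,t];K,R,t=cam("side");Q=K@np.c_[R,t]
    X=cv2.triangulatePoints(P,Q,np.array(a,float),np.array(b,float)).ravel();return X[:3]/X[3]
def blob(im,roi,lo,hi):
    x,y,X,Y=roi;m=cv2.inRange(cv2.cvtColor(im[y:Y,x:X],cv2.COLOR_BGR2HSV),lo,hi)
    n,l,s,c=cv2.connectedComponentsWithStats(m);i=1+np.argmax(s[1:,4]);return c[i]+[x,y],s[i]+[x,y,0,0,0]
E
python3 - <<'E'
from h import *
T=cv2.imread("pics/top0.png");S=cv2.imread("pics/side0.png")
col={"gold":((18,120,90),(35,255,255)),"red":((0,150,80),(8,255,255)),"purple":((125,70,40),(165,255,255))}
rt={"gold":(232,232,258,260),"red":(206,238,232,262),"purple":(158,240,182,264)}
rs={"gold":(225,180,250,208),"red":(205,172,226,200),"purple":(170,158,190,182)}
for n in col:
    lo,hi=col[n]; lo2=(12,)+lo[1:] if n=="gold" else lo
    a,sa=blob(T,rt[n],lo2,hi);b,sb=blob(S,rs[n],lo2,hi)
    print(n,a.round(1),sa,b.round(1),sb,"tri",tri(a,b).round(4),"top plane .110",plane("top",a,.11).round(4),"side plane .1035",plane("side",b,.1035).round(4))
a,sa=blob(S,(455,280,485,305),(12,120,90),(35,255,255));print("twin cap",a)
# rims: bright ring
for nm,roi in(("empty",(370,215,404,247)),("twin",(436,222,470,254))):
    x,y,X,Y=roi;g=cv2.cvtColor(T[y:Y,x:X],cv2.COLOR_BGR2GRAY);m=cv2.inRange(g,110,255)
    c=max(cv2.findContours(m,cv2.RETR_EXTERNAL,cv2.CHAIN_APPROX_NONE)[0],key=len)
    e=cv2.fitEllipse(cv2.convexHull(c));u=np.array(e[0])+[x,y];print(nm,u.round(1),e[1],plane("top",u,.082).round(4))
cv2.imwrite("pics/crop.png",np.hstack([cv2.resize(T[205:265,360:480],None,fx=3.3,fy=3.3,interpolation=0),cv2.resize(T[225:285,155:275],None,fx=3.3,fy=3.3,interpolation=0)]))
E
```

```text
gold [242.6 246.4] [238 242  10  10  54] [235.4 194.9] [231 189  10  13  96] tri [0.5183 0.1527 0.1041] top plane .110 [0.5167 0.153  0.11  ] side plane .1035 [0.5202 0.1524 0.1035]
red [217.6 248. ] [214 245   8   8  31] [212.3 182.7] [212 182   2   2   3] tri [0.5124 0.2031 0.111 ] top plane .110 [0.5134 0.2025 0.11  ] side plane .1035 [0.5207 0.2168 0.1035]
purple [167.1 252. ] [162 248  11   9  56] [178.3 169.6] [174 165   9  11  64] tri [0.507  0.3031 0.1043] top plane .110 [0.5053 0.3025 0.11  ] side plane .1035 [0.509  0.3034 0.1035]
twin cap [468.69456067 293.40585774]
empty [387.7 231. ] (22.3795166015625, 22.716615676879883) [ 0.5492 -0.14    0.082 ]
twin [474.1 237.7] (31.643165588378906, 60.461849212646484) [ 0.5358 -0.3177  0.082 ]
```

View pics/crop.png

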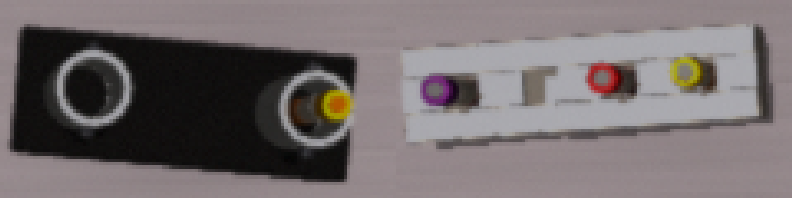

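Gold cap is at (0.518, 0.153) and triangulates to z 0.104, as expected for its middle. Cap spacings of 50 and 100 mm match. The bucket is at (0.549, −0.140), with a rim about 46 mm across, against 48 mm given. The row is turned about 4.3°, so I'll close across it.

```bash
python3 -m handwheel '[[[-39.5,-20.7,0],[0,0,0],-1],[[-39.5,-20.7,0],[0,0,0],-1],[[-39.5,-20.7,0],[0,0,0],-1],[[-39.5,-20.7,0],[0,0,0],-1],[[-39.5,-20.7,0],[0,0,0],-1],[[-39.5,-20.7,0],[0,0,0],-1],[[-39.5,-20.7,0],[0,0,0],-1],[[-39.5,-20.7,0],[0,0,0],-1],[[-39.5,-20.7,0],[0,0,0],-1],[[-39.5,-20.7,0],[0,0,0],-1]]' 30
python3 -m handwheel '[[[0,0,0],[0,0,0.99],-1],[[0,0,0],[0,0,0.99],-1],[[0,0,0],[0,0,0.99],-1],[[0,0,0],[0,0,0.99],-1],[[0,0,0],[0,0,0.99],-1],[[0,0,0],[0,0,0.99],-1],[[0,0,0],[0,0,0.99],-1],[[0,0,0],[0,0,0.99],-1],[[0,0,0],[0,0,0.99],-1],[[0,0,0],[0,0,0.99],-1],[[0,0,0],[0,0,0],-1],[[0,0,0],[0,0,0],-1]]' 30
cat >>h.py <<'E'
def to(x,y,z):
    from rig import readout;from scipy.spatial.transform import Rotation as Ro
    s=readout.get_state();q=s["ee_rot"];r=Ro.from_quat([*q[1:],q[0]])
    print(s["clock"],s["position"].round(4),"ytool",r.as_matrix()[:,1].round(3),"z",r.as_matrix()[:,2].round(3),"shift mm",(1000*r.inv().apply(np.array([x,y,z])-s["position"])).round(1),s["width"],s["contact_force"].round(1),s["gripper_force"])
E
python3 -c "
from h import *
to(.5175,.153,.0845)"
```

```text
clock: 1.35
position: [0.5182, 0.1517, 0.2309]
ee_rot: [-0.0, 0.229, 0.973, -0.0]
contact_force: [0.2, 0.4, -0.9]
width: 0.0854
gripper_force: 0.0
clock: 2.85
position: [0.5176, 0.1529, 0.2311]
ee_rot: [-0.0, 0.681, 0.732, -0.0]
contact_force: [0.5, -0.5, -0.3]
width: 0.0855
gripper_force: 0.0
2.85 [0.5176 0.1529 0.2311] ytool [ 0.997  0.073 -0.   ] z [-0. -0. -1.] shift mm [ 1.000e-01 -0.000e+00  1.466e+02] 0.08550785098558672 [ 0.5 -0.5 -0.3] 0.0
```

```bash
python3 -m handwheel '[[[0,0,20],[0,0,0],-1],[[0,0,20],[0,0,0],-1],[[0,0,20],[0,0,0],-1],[[0,0,20],[0,0,0],-1],[[0,0,20],[0,0,0],-1],[[0,0,20],[0,0,0],-1],[[0,0,14],[0,0,0],-1],[[0,0,12.5],[0,0,0],-1],[[0,0,0],[0,0,0],-1]]' 30
python3 - <<'E'
from h import *
to(.5175,.153,.0845)
t=vision.get_image("top");s=vision.get_image("side")
cv2.imwrite("pics/g1.png",np.hstack([cv2.resize(t[200:290,200:300],(400,360)),cv2.resize(s[120:228,180:300],(400,360))]))
E
```

```text
clock: 3.98
position: [0.5172, 0.1529, 0.084]
ee_rot: [-0.001, 0.681, 0.732, -0.001]
contact_force: [0.5, -0.7, 0.3]
width: 0.0854
gripper_force: 0.0
3.975 [0.5172 0.1529 0.084 ] ytool [ 0.997  0.071 -0.002] z [-0.002 -0.    -1.   ] shift mm [ 0.1  0.3 -0.5] 0.08538162240257391 [ 0.5 -0.7  0.3] 0.0
```

View pics/g1.png

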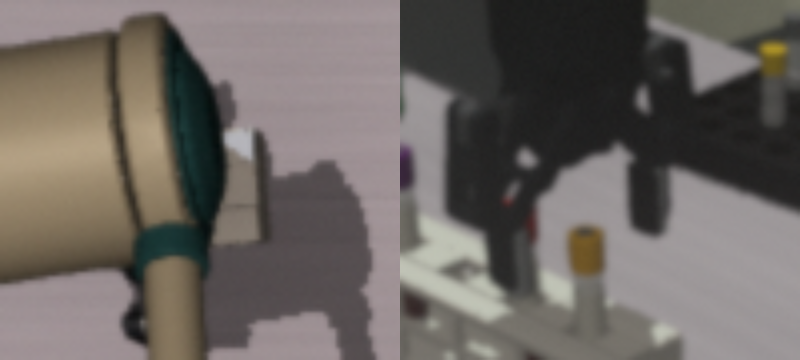

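The fingers straddle the gold cap, which is at (587,250) in the right-hand side crop with the tips at (500,285) and (650,230). The red tube is clear, so I'll close.

```bash
python3 -m handwheel '[[[0,0,0],[0,0,0],0.2],[[0,0,0],[0,0,0],0.4],[[0,0,0],[0,0,0],0.6],[[0,0,0],[0,0,0],1],[[0,0,0],[0,0,0],1],[[0,0,0],[0,0,0],1],[[0,0,0],[0,0,0],1],[[0,0,0],[0,0,0],1]]' 30
python3 -c "
from h import *
to(.5175,.153,.2)"
```

```text
clock: 5.08
position: [0.518, 0.153, 0.085]
ee_rot: [0.0, 0.681, 0.732, 0.0]
contact_force: [-1.2, -0.3, 2.6]
width: 0.0177
gripper_force: 29.3
5.075 [0.518 0.153 0.085] ytool [0.997 0.071 0.001] z [ 0.001  0.    -1.   ] shift mm [   0.    -0.4 -115. ] 0.017748400878744842 [-1.2 -0.3  2.6] 29.33338075876236
```

```bash
python3 -m handwheel '[[[0,0,-5],[0,0,0],1],[[0,0,-10],[0,0,0],1],[[0,0,-15],[0,0,0],1],[[0,0,-15],[0,0,0],1],[[0,0,-15],[0,0,0],1],[[0,0,-15],[0,0,0],1],[[0,0,-15],[0,0,0],1],[[0,0,-15],[0,0,0],1],[[0,0,-15],[0,0,0],1],[[0,0,0],[0,0,0],1]]' 30
python3 - <<'E'
from h import *
to(.5492,-.14,.205)
s=vision.get_image("side")
cv2.imwrite("pics/l1.png",cv2.resize(s[60:270,140:420],(800,600)))
E
```

```text
clock: 6.32
position: [0.5186, 0.1531, 0.2063]
ee_rot: [0.001, 0.681, 0.732, 0.001]
contact_force: [0.4, 0.6, 0.3]
width: 0.018
gripper_force: 29.3
6.325 [0.5186 0.1531 0.2063] ytool [0.997 0.071 0.003] z [ 0.003  0.001 -1.   ] shift mm [-294.6    9.6    1.2] 0.01801149734846578 [0.4 0.6 0.3] 29.2546409368515
```

View pics/l1.png

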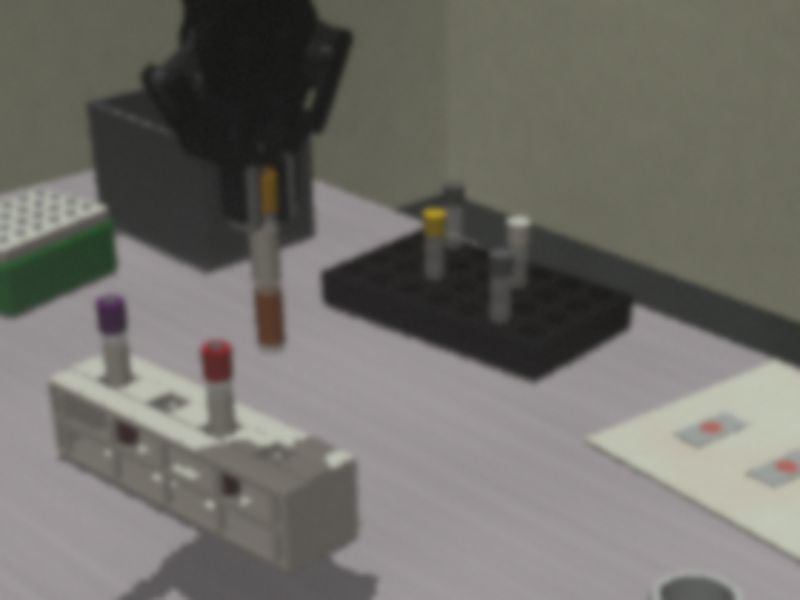

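The tube is held and clear of the rack, with its cap at (268,190) and foot at (270,345) in the crop. Purple and red are still standing. Moving over the bucket.

```bash
python3 -m handwheel '[[[-10,0,0],[0,0,0],1],[[-20,1,0],[0,0,0],1],[[-30,1,0],[0,0,0],1],[[-30,1,0],[0,0,0],1],[[-30,1,0],[0,0,0],1],[[-30,1,0],[0,0,0],1],[[-30,1,0],[0,0,0],1],[[-30,1,0],[0,0,0],1],[[-30,1,0],[0,0,0],1],[[-24.6,1,0],[0,0,0],1],[[-20,1,0],[0,0,0],1],[[-10,0.6,0],[0,0,0],1],[[0,0,0],[0,0,0],1],[[0,0,0],[0,0,0],1]]' 30
python3 - <<'E'
from h import *
from rig import readout
to(.5492,-.14,.205)
s=vision.get_image("side")
K,R,t=cam("side");p=readout.get_state()["position"]
for h in(-.0785,.0085):
    print("expect",h,cv2.projectPoints(np.array([[p[0],p[1],p[2]+h]]),R,t,K,None)[0].ravel())
print("rim expect",cv2.projectPoints(np.array([[.5492,-.14,.082]]),R,t,K,None)[0].ravel())
cv2.imwrite("pics/b1.png",cv2.resize(s[150:330,300:500],(667,600)))
E
```

```text
clock: 8.12
position: [0.5491, -0.1394, 0.2047]
ee_rot: [-0.0, 0.681, 0.732, 0.0]
contact_force: [-0.3, -0.0, 0.2]
width: 0.0177
gripper_force: 29.3
8.125 [ 0.5491 -0.1394  0.2047] ytool [ 0.997  0.072 -0.   ] z [-0.     0.001 -1.   ] shift mm [-0.6  0.  -0.3] 0.01765242905365867 [-0.3 -0.   0.2] 29.2554572224617
expect -0.0785 [383.38933593 242.73733231]
expect 0.0085 [389.09965224 186.81047383]
rim expect [381.15318238 268.96273047]
```

View pics/b1.png

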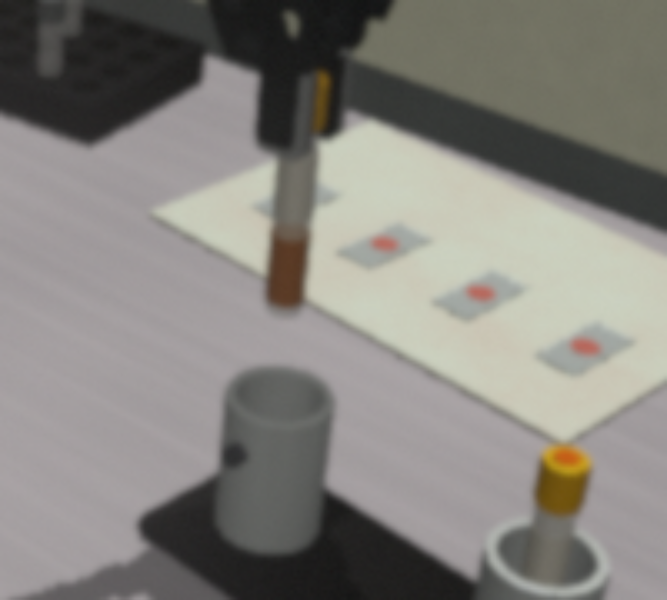

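The foot is at image (386,241), over the rim centre at (383,269). Both sit about +2 px from prediction, so the foot is centred to within about 3 mm in an 11 mm clearance. Lowering.

```bash
python3 -m handwheel '[[[-0.6,0,6],[0,0,0],1],[[0,0,12],[0,0,0],1],[[0,0,15],[0,0,0],1],[[0,0,15],[0,0,0],1],[[0,0,15],[0,0,0],1],[[0,0,15],[0,0,0],1],[[0,0,12],[0,0,0],1],[[0,0,8],[0,0,0],1],[[0,0,3],[0,0,0],1],[[0,0,0],[0,0,0],1],[[0,0,0],[0,0,0],1]]' 30
python3 -m handwheel '[[[0,0,1.5],[0,0,0],1],[[0,0,0],[0,0,0],1],[[0,0,0],[0,0,0],1]]' 30
```

```text
clock: 9.55
position: [0.5498, -0.1409, 0.1043]
ee_rot: [0.001, 0.681, 0.732, 0.0]
contact_force: [1.3, 0.5, -0.4]
width: 0.0176
gripper_force: 29.3
clock: 9.93
position: [0.5494, -0.1407, 0.1023]
ee_rot: [0.0, 0.681, 0.732, 0.0]
contact_force: [-0.7, -0.4, -0.0]
width: 0.0181
gripper_force: 29.3
```

```bash
for i in 1 2 3; do python3 -m handwheel '[[[0,0,1.5],[0,0,0],1],[[0,0,0],[0,0,0],1],[[0,0,0],[0,0,0],1]]' 30 | grep -E "posi|contact"; done
```

```text
position: [0.5493, -0.1407, 0.1007]
contact_force: [-0.7, 0.6, 0.1]
position: [0.5494, -0.1407, 0.0993]
contact_force: [-0.9, 0.5, -0.1]
position: [0.55, -0.141, 0.099]
contact_force: [-0.7, 0.2, 6.2]
```

Floor contact reads 6 N at TCP z 0.099, against an expected 0.0985. Backing off 0.5 mm and releasing.

```bash
python3 -m handwheel '[[[0,0,-0.5],[0,0,0],1],[[0,0,0],[0,0,0],0.5],[[0,0,0],[0,0,0],0.3],[[0,0,0],[0,0,0],0],[[0,0,0],[0,0,0],-0.3],[[0,0,0],[0,0,0],-0.6],[[0,0,0],[0,0,0],-1],[[0,0,0],[0,0,0],-1],[[0,0,0],[0,0,0],-1],[[0,0,0],[0,0,0],-1],[[0,0,0],[0,0,0],-1]]' 30
python3 - <<'E'
from h import *
s=vision.get_image("side")
cv2.imwrite("pics/r1.png",cv2.resize(s[150:350,290:510],(660,600)))
E
```

```text
clock: 12.42
position: [0.5494, -0.1407, 0.0983]
ee_rot: [0.0, 0.681, 0.732, 0.0]
contact_force: [-0.1, 0.4, 0.4]
width: 0.0856
gripper_force: 0.0
```

View pics/r1.png

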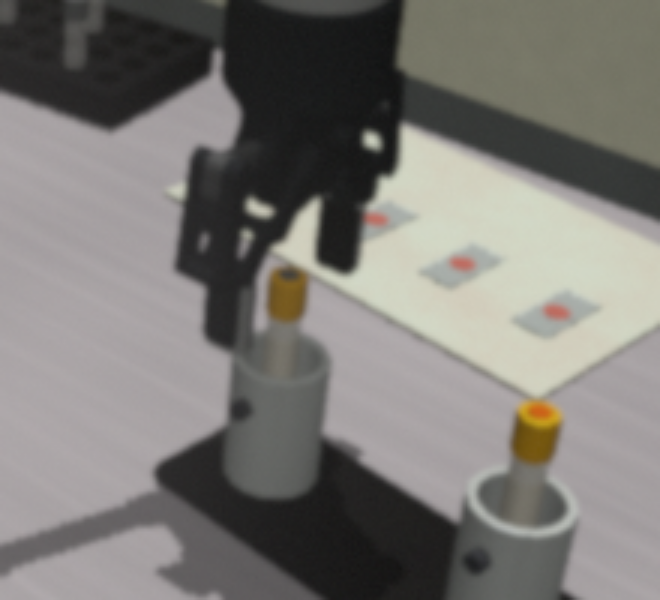

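The tube stands nearly upright in the empty bucket, with its cap at (287,295) in the crop and clear of both open fingers. Retreating straight up.

```bash
python3 -m handwheel '[[[0,0,-6],[0,0,0],-1],[[0,0,-14],[0,0,0],-1],[[0,0,-20],[0,0,0],-1],[[0,0,-20],[0,0,0],-1],[[0,0,-20],[0,0,0],-1],[[0,0,-20],[0,0,0],-1],[[0,0,-20],[0,0,0],-1],[[0,0,-10],[0,0,0],-1],[[0,0,0],[0,0,0],-1],[[0,0,0],[0,0,0],-1]]' 30
python3 - <<'E'
from h import *
s=vision.get_image("side")
cv2.imwrite("pics/f1.png",cv2.resize(s[100:400,130:530],(800,600)))
E
```

```text
clock: 13.72
position: [0.5489, -0.1405, 0.2276]
ee_rot: [-0.001, 0.681, 0.732, -0.0]
contact_force: [-0.5, -1.0, 0.0]
width: 0.0855
gripper_force: 0.0
```

View pics/f1.png

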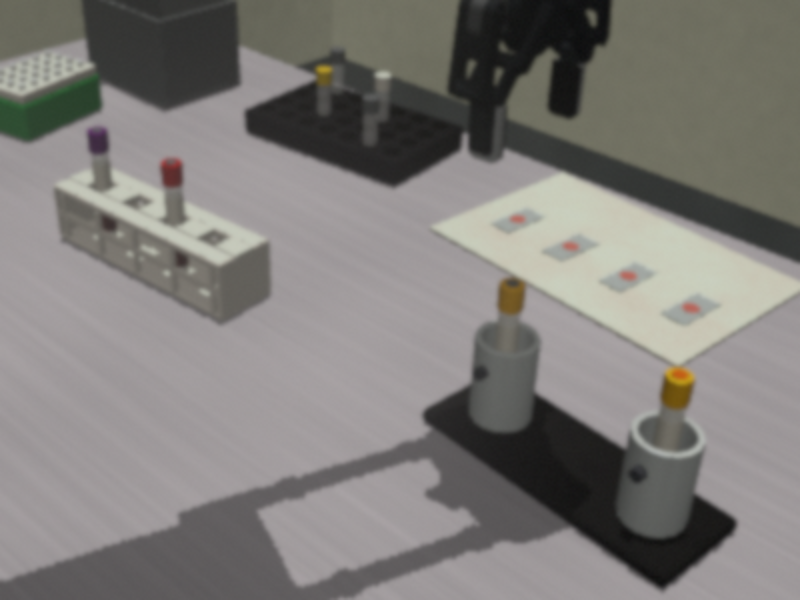

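Both buckets now hold a gold-capped tube, at (511,297) and (677,388). Purple (97,140) and red (172,172) still stand in the rack, and the gripper is clear of everything.

```bash
python3 -c "
from rig import manip
print(manip.sign_off())"
```

```text
the job is handed in; nothing more can be done
None
```

The rack's gold-capped tube was lowered onto the empty bucket's floor (about 6 N of contact) and released there, cap up; purple and red still stand in the rack, and I handed the job in at about 14 s.

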